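# Seat a label holder behind the lip of a parts shelf and hold it pressed home

## Task

On the small grey parts shelf, first turn the black detented knob to the long open mark, so that its steel tongue swings off the label slot. Then take the aluminium label holder from its plywood stand, push it upright down into the slot behind the shelf's lip until it is fully home against the spring bar, and finish still holding it pressed home there with the gripper, the knob left at the open mark. A firm push is enough, do not force it; leave the camshaft, the blue carton and the bearing ring on the bench alone.

Things in the scene. Friction and masses are not known exactly. Their poses are not given: they have to be found in the camera images.
- rack: Fixed grey shelf; x from -9 to +160 mm, y -65 to +115, top 58 high; knob block to x -43 at y 51 to 115; camshafts fixed on top (x 68 to 148, y -50 to 50, up to 92 high). Origin on the bench under the middle of the label slot; z up, x from the lip to the back, y along the slot to the knob.
- bay (a point): Middle of the slot, 20 mm above the bench, axes as rack: the holder's origin is here when fully home. The slot is a trench 10 mm wide (x), 90 mm long (y), open at the top, between the shelf's front face (58 mm above the bench) and the 4 mm thick front lip (48 mm, with a flared-out lead-in rim to 57 mm).
- spring_bar (a joint): Steel spring bar (8 x 76 mm) in the slot, pushed down by the holder's lower edge: 0 = up (its top 30 mm above the bench), 0.010 m = on its hard stop (top at 20 mm, holder fully home). Pushes back with 3 N at first, 10 N at the stop, and lifts the holder again when released; damaged over 60 N.
- knob (a joint): Knob angle, rad, growing counter-clockwise from above; stops at -0.08 and 1.32. Detents at 0 and 0.6 (short marks; tongue across the slot, blocking it) and 1.2 (long thick mark: open). Clicks into the nearest detent when let go; up to about 0.15 N m to turn. A white line on the knob, opposite the tongue, points to the marks.
- knob_grip (a point): On the knob's vertical axis (x 0, y +78 mm of the shelf), 96 mm above the bench, in the upper half of its black grip bar. Turns with the knob: x along the bar, towards the tongue. Bar 40 mm long (x), 13 thick (y), from 70 to 112 mm high. The steel tongue below is 26 mm wide and reaches 75 mm from the axis, 64 to 68 mm high.
- holder: Loose aluminium label holder, about 90 g, upright in the stand: a plate 6 mm thick (x), 80 wide (y), 40 high, paper label on both faces; from its middle rises a grip tab 12 mm thick (x), 30 wide (y), from 40 to 78 mm height. Origin at the centre of the plate's lower edge; z up. The same both ways round: insert either way.
- stand: Fixed plywood stand 60 x 110 mm, 30 mm high, with a slot 9 x 84 mm along its y; origin at the centre of its underside. The holder stands 22 mm deep in the slot, its lower edge 8 mm above the bench; it lifts straight out.
- camshaft: Bystander: loose short steel camshaft, about 165 mm long along its y, 32 mm wide and high; origin at the centre of its underside.
- carton: Bystander: blue carton 90 x 130 x 55 mm; origin at the centre of its underside.
- bearing: Bystander: steel bearing ring, 52 mm across, 15 mm high, lying flat; origin at the centre of its underside.

How it is judged:
By the outcome, as a careful person would: the job done as asked, in the order asked, and still so for the second after the job is handed in, while the arm keeps its last pose, push and grip.
It also fails if it takes over 53 s, if anything falls off the work surface, if the arm or the gripper's body presses on something with over 40 N, if the wrist force passes 120 N, or if a joint passes its speed limit or range.

## Robot

A 6-joint arm with a two-finger parallel gripper is mounted at the origin on the work surface. World frame = base frame: x ahead of the robot, y to its left, z up, the work surface at z = 0. Lengths are in m, angles in rad, forces in N, time in s.
With the tool pointing down it reaches from about 0.3 to 0.775 m from the base axis. Payload 14.6 kg.
Tool frame: the origin (TCP) lies between the finger pads; the fingertips stand 8 mm ahead of it and the grasp point (between the pads) lies 11 mm behind it; z points along the fingers, y is the direction in which the jaws open and shut (so a half turn about z gives the same grasp; the last joint's range is limited). The gripper opens to 94 mm and grips with 3 to 60 N. Pads are 16 mm wide; open, the fingers measure 119 mm over their backs; the gripper's body (75 mm by 177 mm) begins 78 mm behind the grasp point.
Start: joints at [-1.289, 0.3, 1.521, -0, 1.321, -0.067], TCP at [0.188, -0.517, 0.213] pointing down, gripper open.
Joint ranges: [-3.03, 3.03], [-0.79, 2.21], [0.23, 2.52], [-1.04, 4.18], [0, 3.07], [-2.55, 2.55]. Speed limits (rad/s): [2.22, 2.22, 2.57, 3.14, 3.14, 3.14].

## Interface

Orientations are given as [roll, pitch, yaw] about the fixed x, y, z axes, in that order (R = Rz(yaw) Ry(pitch) Rx(roll)).
In Python, from station import ctrl, viewer, workorder gives the robot as it stands.
- The arm moves only by the tool play_rows, never from a script. Its argument "commands" is a list of rows, each an object of numbers: "dx", "dy", "dz": the shift along the tool's x, y, z in m; "ax", "ay", "az": the turn, a rotation vector about the tool's x, y, z in degrees. In form: [{"dx": .., "dy": .., "dz": .., "ax": .., "ay": .., "az": ..}, ...]. A call has exactly 5 rows; each row shifts and turns the pose as measured when the row begins, along the tool's axes as they then stand; what a row does not reach is not made up. A row lasts 1/12 s, in which the tool goes at most 41.7 mm and 7.16 degrees, less where a joint would pass 70% of its speed; a pose out of reach is approached as far as the arm can. A call with a gripper value outside its range is refused whole. "claw" is the opening, from 0 (shut) to 1 (fully open), set as the call begins (left out, the last holds). The fingers move at their own pace and stop on an object; "squeeze" is the grip in N (left out, the last holds). Time passes only in rows, so rows that do not move let the fingers close, or fill a call up. It gives the time, the measured TCP pose, the force and the opening at its end, in the units of the state.
- ctrl.get_obs(): the state, without advancing time (a new reading comes with each control period).
- viewer.camera(name): name is "side" or "top"; returns the picture (420x560x3 uint8, red, green, blue); there is no depth.
- viewer.camera_model(name): a dict with "K" (3x3 intrinsics, pixels), "pose" (4x4, takes a point from camera to world coordinates). Camera axes: x right, y down, z forward; pixel columns grow to the right and rows downward; lengths in m; the calibration is good to about 2 mm. A picture is of the moment at which its call begins. camera_model takes no time and is no camera call.
- workorder.hand_in(): hands the job in, once; it reports no verdict.
The state is a dict: "time_s": time; "qpos": joint angles; "joint_vel": joint speeds; "tau": joint torques, N m; "ee_pos": TCP position; "eef_rot": TCP orientation; "force": force on the tool from outside, world axes, zero at the start; "moment": the same for the moment, N m; "grip_width": finger opening in m.
Only numpy, scipy, OpenCV 4.12 (cv2) and the standard library are available. Lean on these libraries where they do the work, as an engineer would, in place of code of your own. Each camera call takes 0.05 s, during which the arm holds its last target. There are 200 camera calls.

## Working session

There is one attempt and no reset: what is moved stays moved. The work goes in short steps, Python scripts to look and compute and a tool call to move; the robot and the scene stay as the last step left them, time stands still between calls to the robot, and variables do not carry over. Pictures are saved under pics/ and viewed, about 8 in all and at most 12, crops included, and the job is handed in when it is done.

Besides the shell and the picture viewer there is one more tool, called by a JSON object that holds its "name" and its "arguments". play_rows: Moves the arm, as the interface text tells. Its arguments: {"type":"object","properties":{"commands":{"type":"array","items":{"type":"object","properties":{"dx":{"type":"number"},"dy":{"type":"number"},"dz":{"type":"number"},"ax":{"type":"number"},"ay":{"type":"number"},"az":{"type":"number"}}}},"claw":{"type":"number"},"squeeze":{"type":"number"}},"required":["commands"]}

```bash
mkdir -p pics; python3 - <<'E'
from station import ctrl, viewer
import cv2
for n in("top","side"):
    im=viewer.camera(n); cv2.imwrite(f"pics/{n}0.png",im[:,:,::-1]); m=viewer.camera_model(n); print(m["K"],m["pose"])
o=ctrl.get_obs(); print(o)
E
```

```text
[[380.83346186   0.         282.68032552]
 [  0.         380.83346186 205.62884493]
 [  0.           0.           1.        ]] [[ 0.01980787 -0.98520121  0.17025344  0.38037853]
 [-0.99969346 -0.02204633 -0.01126712 -0.04228829]
 [ 0.01485384 -0.16997807 -0.98533589  1.02794281]
 [ 0.          0.          0.          1.        ]]
[[394.70011073   0.         275.42809135]
 [  0.         394.70011073 203.71119435]
 [  0.           0.           1.        ]] [[ 0.99355644 -0.0974245   0.05791428  0.48852113]
 [-0.11215989 -0.77167205  0.62605304 -0.60050867]
 [-0.01630208 -0.62851469 -0.77762686  0.75365111]
 [ 0.          0.          0.          1.        ]]
{'time_s': 0.1, 'qpos': array([-1.28860320e+00,  3.00424827e-01,  1.52150739e+00,  9.23765464e-06,
        1.32070421e+00, -6.65837448e-02]), 'joint_vel': array([-0.00154352, -0.00253333, -0.00123997,  0.00048456,  0.00242354,
        0.00083556]), 'tau': array([ 1.71138665e-03, -5.32650125e+01, -3.53283119e+01,  7.10358960e-02,
        2.34954699e-02, -4.19109040e-05]), 'ee_pos': array([ 0.18790704, -0.51666673,  0.21294288]), 'eef_rot': array([-3.14055179e+00, -7.83751134e-05,  3.48774536e-01]), 'force': array([ 0.26634279, -0.17140647,  0.09916925]), 'moment': array([-0.03529708, -0.01379213,  0.06290938]), 'grip_width': 0.09434000779140285}
```

View pics/top0.png

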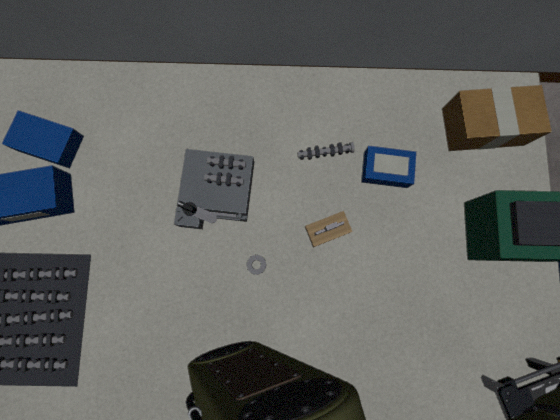

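View pics/side0.png

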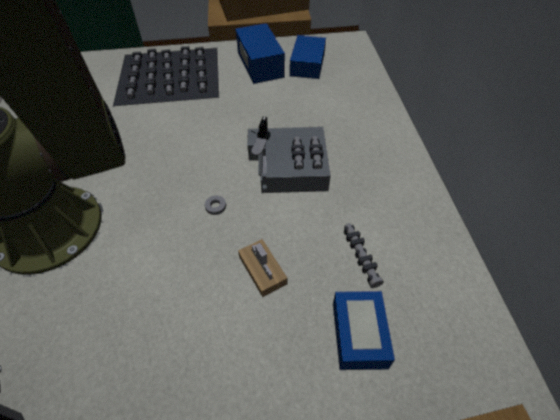

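Top: shelf at (178–254, 150–222) with the knob at about (188, 208), stand at (328, 229), ring at (257, 265). Next I'll enlarge the shelf and the stand.

```bash
python3 - <<'E'
import cv2,numpy as np
t=cv2.imread("pics/top0.png");s=cv2.imread("pics/side0.png")
z=lambda im,x,y,w,h,k:cv2.resize(im[y:y+h,x:x+w],None,fx=k,fy=k,interpolation=cv2.INTER_CUBIC)
a=np.hstack([z(t,168,140,100,100,4),z(t,290,195,100,100,4)]) 
b=np.hstack([z(s,238,108,100,50,4)*1,z(s,225,228,100,50,4)])
cv2.imwrite("pics/crop0.png",a)
cv2.imwrite("pics/crop1.png",np.hstack([z(s,238,105,100,100,4),z(s,220,220,100,100,4)]))
E
```

```text
(no output)
```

View pics/crop0.png

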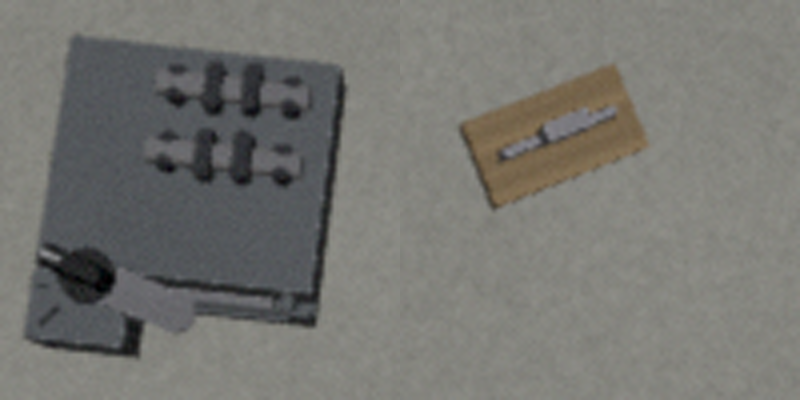

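View pics/crop1.png

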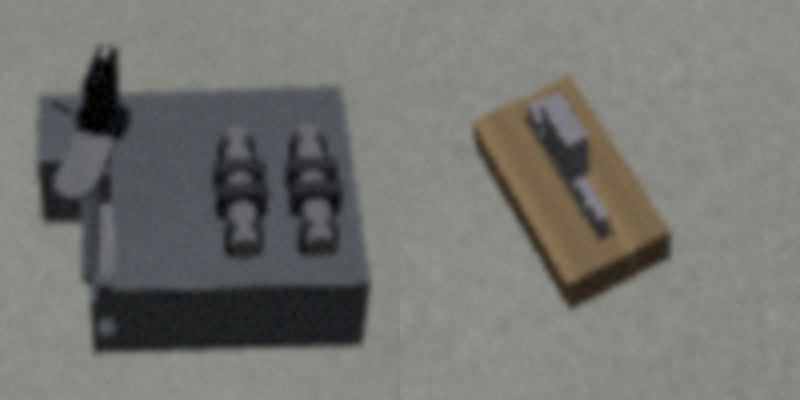

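Top crop: the tongue lies over the slot at about 25° to it, pointing towards −x/−y. The white line is at upper left, and the long mark is near crop (48, 318). The holder tab is centred near crop (567, 123). Now the ray casts and a rigid fit.

```bash
cat >h.py <<'E'
import numpy as np
from station import ctrl, viewer
def ray(n,px,z):
    m=viewer.camera_model(n);P=m["pose"];px=np.atleast_2d(np.asarray(px,float))
    d=np.c_[px,np.ones(len(px))]@np.linalg.inv(m["K"]).T@P[:3,:3].T;c=P[:3,3]
    return (c+d*((z-c[2])/d[:,2])[:,None])[:,:2]
def kab(A,B):
    A=np.array(A);ca,cb=A.mean(0),B.mean(0);a=A-ca;b=B-cb
    th=np.arctan2((a[:,0]*b[:,1]-a[:,1]*b[:,0]).sum(),(a*b).sum());R=rot(th)
    t=cb-R@ca;return th,t,np.linalg.norm(A@R.T+t-B,axis=1)
def rot(t):return np.array([[np.cos(t),-np.sin(t)],[np.sin(t),np.cos(t)]])
E
python3 - <<'E'
from h import *
np.set_printoptions(precision=4,suppress=True)
T=lambda p:np.array(p)/4.+[168,140]; S=lambda p:np.array(p)/4.+[238,105]
T2=lambda p:(np.array(p)-[400,0])/4.+[290,195]; S2=lambda p:(np.array(p)-[400,0])/4.+[220,220]
M=[(.160,.115),(.160,-.065),(.005,-.065)]
a=ray("top",T([(70,38),(342,66),(318,296)]),.058);b=ray("side",S([(338,88),(368,284),(96,288)]),.058)
for n,q in(("top",a),("side",b)):print(n,kab(M,q))
th,t,r=kab(M+M,np.r_[a,b]);print("rack",th,t,r)
R=rot(th);inv=lambda p:(p-t)@R
ax=R@[0,.078]+t;print("knob",ax)
for n,p,z in(("top",T([(185,322)]),.068),("top",T([(45,250)]),.070),("top",T([(50,318)]),.060),("top",T([(42,286)]),.060),("top",T([(24,338),(135,350)]),.060),("side",S([(70,188)]),.068),("side",S([(60,105)]),.06),("side",S([(38,97)]),.06)):
    q=inv(ray(n,p,z));d=q-[0,.078];print(n,q,np.degrees(np.arctan2(d[:,1],d[:,0])),np.linalg.norm(d,axis=1))
N=[(.03,.055),(.03,-.055),(-.03,-.055),(-.03,.055)]
c=ray("top",T2([(462,125),(612,66),(648,147),(495,207)]),.03);d=ray("side",S2([(568,78),(670,238),(572,290),(475,125)]),.03)
for q in(c,d):print("stand",kab(N,q))
print("stand",kab(N+N,np.r_[c,d]))
print("tab",ray("top",T2([(569,122)]),.086),ray("side",S2([(560,118)]),.086))
E
```

```text
top (np.float64(-0.07353237402015037), array([0.5239, 0.1027]), array([0.001 , 0.0008, 0.0008]))
side (np.float64(-0.10970087483708293), array([0.5237, 0.1101]), array([0.0005, 0.004 , 0.004 ]))
rack -0.0917153418984364 [0.5238 0.1064] [0.001  0.0011 0.0048 0.0016 0.0027 0.0067]
knob [0.5309 0.1841]
top [[-0.0207  0.0111]] [-107.2194] [0.07]
top [[0.0147 0.1056]] [61.9122] [0.0313]
top [[-0.027   0.0983]] [143.1036] [0.0338]
top [[-0.0072  0.1066]] [104.0639] [0.0295]
top [[-0.0416  0.1127]
 [-0.0412  0.0415]] [ 140.1893 -138.493 ] [0.0541 0.055 ]
side [[-0.0164  0.0151]] [-104.6594] [0.065]
side [[-0.0245  0.1032]] [134.2035] [0.0352]
side [[-0.0393  0.1119]] [139.2788] [0.0519]
stand (np.float64(0.39545418562611817), array([ 0.493, -0.176]), array([0.0014, 0.0016, 0.0008, 0.0014]))
stand (np.float64(0.3994095858953066), array([ 0.497 , -0.1783]), array([0.0019, 0.0019, 0.0016, 0.0015]))
stand (np.float64(0.3974526106551934), array([ 0.495 , -0.1772]), array([0.0024, 0.0039, 0.0024, 0.0011, 0.0004, 0.0023, 0.004 , 0.0033]))
tab [[ 0.4956 -0.1776]] [[ 0.4946 -0.1756]]
```

```bash
cat >>h.py <<'E'
def go(x,y,z,psi):
    """needed shift in tool axes now (tool down) to world target, psi in deg"""
    o=ctrl.get_obs();R=cv2.Rodrigues(np.zeros(3))[0]
    from scipy.spatial.transform import Rotation as Ro
    Rt=Ro.from_euler('xyz',o["eef_rot"]).as_matrix();G=Ro.from_euler('xyz',[np.pi,0,np.radians(psi)]).as_matrix()
    print("d",np.round(Rt.T@(np.array([x,y,z])-o["ee_pos"]),4),"d after turn",np.round(G.T@(np.array([x,y,z])-o["ee_pos"]),4),"a",np.round(np.degrees(Ro.from_matrix(Rt.T@G).as_rotvec()),2),"F",np.round(o["force"],1),"t",round(o["time_s"],2))
import cv2
E
python3 - <<'E'
from h import *
np.set_printoptions(precision=4,suppress=True)
T=lambda p:np.array(p)/4.+[168,140]; S=lambda p:np.array(p)/4.+[238,105]
M=[(.160,.115),(.160,-.065),(.005,-.065)]
a=ray("top",T([(70,38),(342,66),(318,296)]),.058);b=ray("side",S([(338,88),(368,284),(96,288)]),.058)
print(a,b)
th,t,r=kab(M+M[:2],np.r_[a,b[:2]]);print("rack",th,t,r,"knob",rot(th)@[0,.078]+t)
for n,(x,y,w,h) in(("top",(175,190,35,35)),("side",(255,112,20,28))):
    im=cv2.imread(f"pics/{n}0.png")[y:y+h,x:x+w].max(2)
    k,l,st,ce=cv2.connectedComponentsWithStats((im<38).astype(np.uint8))
    i=1+st[1:,4].argmax();print(n,st[i],ce[i]+[x,y])
    for z in(.065,.09,.112):print(z,ray(n,[ce[i]+[x,y]],z))
go(.5300,.1815,.20,68)
E
```

```text
[[0.6927 0.2063]
 [0.6779 0.0263]
 [0.5241 0.0366]] [[0.6952 0.2065]
 [0.6796 0.028 ]
 [0.5176 0.0455]]
rack -0.0769169341844961 [0.5247 0.1037] [0.0005 0.0014 0.0019 0.0022 0.0015] knob [0.5307 0.1814]
top [ 3 13 19 11 80] [188.65  208.175]
0.065 [[0.5348 0.1867]]
0.09 [[0.5308 0.1807]]
0.112 [[0.5273 0.1755]]
side [  3   8  12  19 152] [263.2632 130.1053]
0.065 [[0.536  0.2066]]
0.09 [[0.5342 0.1773]]
0.112 [[0.5327 0.1515]]
d [ 0.5601 -0.5392  0.0135] d after turn [0.7755 0.0556 0.0129] a [ -0.05  -0.03 -48.02] F [ 0.3 -0.2  0.1] t 0.1
```

{"name": "play_rows", "arguments": {"commands": [{"az": -6.6},{"az": -6.6},{"az": -6.6},{"az": -6.6},{"az": -6.6}], "claw": 1}}

```text
validation failed for argument at $.co...
```

{"name": "play_rows", "arguments": {"commands": [{"az": -6.6},{"az": -6.6},{"dx": 0.03},{"dx": 0.04},{"dx": 0.04}]}}

```text
validation failed for argument at $.co...
```

{"name": "play_rows", "arguments": {"commands": [{"dx": 0.04},{"dx": 0.04},{"dx": 0.04},{"dx": 0.04},{"dx": 0.04}]}}

```text
validation failed for argument at $.co...
```

{"name": "play_rows", "arguments": {"commands": [{"dx": 0.04},{"dx": 0.04},{"dx": 0.04},{"dx": 0.04},{"dx": 0.04}]}}

```text
validation failed for argument at $.co...
```

```bash
python3 -c "
from h import *
go(.5307,.1811,.20,66)"
```

```text
d [ 0.5606 -0.5386  0.0135] d after turn [0.7769 0.0293 0.0129] a [-5.000e-02 -3.000e-02 -4.602e+01] F [ 0.3 -0.2  0.1] t 0.1
```

{"name": "play_rows", "arguments": {"commands": [{"dx": 0,"dy": 0,"dz": 0,"ax": 0,"ay": 0,"az": -6.6},{"dx": 0,"dy": 0,"dz": 0,"ax": 0,"ay": 0,"az": -6.6},{"dx": 0,"dy": 0,"dz": 0,"ax": 0,"ay": 0,"az": -6.6},{"dx": 0,"dy": 0,"dz": 0,"ax": 0,"ay": 0,"az": -6.6},{"dx": 0,"dy": 0,"dz": 0,"ax": 0,"ay": 0,"az": -6.6}], "claw": 1}}

```text
time_s: 0.52
ee_pos: [0.1877, -0.5159, 0.2112]
eef_rot: [-3.138, -0.003, 0.945]
force: [0.6, 0.6, 0.3]
grip_width: 0.094
```

{"name": "play_rows", "arguments": {"commands": [{"dx": 0,"dy": 0,"dz": 0,"ax": 0,"ay": 0,"az": -6},{"dx": 0.02,"dy": 0,"dz": 0,"ax": 0,"ay": 0,"az": -5.5},{"dx": 0.04,"dy": 0,"dz": 0,"ax": 0,"ay": 0,"az": 0},{"dx": 0.04,"dy": 0,"dz": 0,"ax": 0,"ay": 0,"az": 0},{"dx": 0.04,"dy": 0,"dz": 0,"ax": 0,"ay": 0,"az": 0}]}}

```text
time_s: 0.93
ee_pos: [0.2438, -0.3878, 0.2085]
eef_rot: [-3.135, -0.006, 1.159]
force: [1.4, 0.3, -0.1]
grip_width: 0.0939
```

{"name": "play_rows", "arguments": {"commands": [{"dx": 0.04,"dy": 0,"dz": 0,"ax": 0,"ay": 0,"az": 0},{"dx": 0.04,"dy": 0,"dz": 0,"ax": 0,"ay": 0,"az": 0},{"dx": 0.04,"dy": 0,"dz": 0,"ax": 0,"ay": 0,"az": 0},{"dx": 0.04,"dy": 0,"dz": 0,"ax": 0,"ay": 0,"az": 0},{"dx": 0.04,"dy": 0,"dz": 0,"ax": 0,"ay": 0,"az": 0}]}}

```text
time_s: 1.35
ee_pos: [0.3243, -0.1955, 0.2087]
eef_rot: [-3.134, -0.007, 1.156]
force: [1.1, -0.4, 0.2]
grip_width: 0.0939
```

{"name": "play_rows", "arguments": {"commands": [{"dx": 0.04,"dy": 0,"dz": 0,"ax": 0,"ay": 0,"az": 0},{"dx": 0.04,"dy": 0,"dz": 0,"ax": 0,"ay": 0,"az": 0},{"dx": 0.04,"dy": 0,"dz": 0,"ax": 0,"ay": 0,"az": 0},{"dx": 0.04,"dy": 0,"dz": 0,"ax": 0,"ay": 0,"az": 0},{"dx": 0.04,"dy": 0,"dz": 0,"ax": 0,"ay": 0,"az": 0}]}}

```text
time_s: 1.77
ee_pos: [0.4052, -0.0033, 0.2106]
eef_rot: [-3.135, -0.008, 1.155]
force: [1.7, -1.5, 0.4]
grip_width: 0.094
```

```bash
python3 -c "
from h import *
go(.5307,.1811,.20,66)"
```

```text
d [0.2193 0.0403 0.012 ] d after turn [0.2195 0.0396 0.0106] a [-0.37 -0.43  0.16] F [ 1.7 -1.5  0.4] t 1.77
```

{"name": "play_rows", "arguments": {"commands": [{"dx": 0.04,"dy": 0.008,"dz": 0,"ax": 0,"ay": 0,"az": 0},{"dx": 0.04,"dy": 0.008,"dz": 0,"ax": 0,"ay": 0,"az": 0},{"dx": 0.04,"dy": 0.008,"dz": 0,"ax": 0,"ay": 0,"az": 0},{"dx": 0.04,"dy": 0.008,"dz": 0,"ax": 0,"ay": 0,"az": 0},{"dx": 0.04,"dy": 0.008,"dz": 0,"ax": 0,"ay": 0,"az": 0}]}}

```text
time_s: 2.18
ee_pos: [0.5209, 0.1702, 0.2115]
eef_rot: [-3.135, -0.007, 1.157]
force: [1.0, 0.0, 0.6]
grip_width: 0.0944
```

{"name": "play_rows", "arguments": {"commands": [{"dx": 0.02,"dy": 0,"dz": 0,"ax": 0,"ay": 0,"az": 0},{"dx": 0,"dy": 0,"dz": 0.01,"ax": -0.4,"ay": -0.4,"az": 0},{"dx": 0,"dy": 0,"dz": 0,"ax": 0,"ay": 0,"az": 0},{"dx": 0,"dy": 0,"dz": 0,"ax": 0,"ay": 0,"az": 0},{"dx": 0,"dy": 0,"dz": 0,"ax": 0,"ay": 0,"az": 0}]}}

```text
time_s: 2.6
ee_pos: [0.5298, 0.1943, 0.1975]
eef_rot: [-3.139, 0.003, 1.163]
force: [-0.3, 0.4, 0.3]
grip_width: 0.0939
```

```bash
python3 -c "
from h import *
go(.5307,.1811,.085,66)
t=viewer.camera('top')[:,:,::-1];s=viewer.camera('side')[:,:,::-1]
z=lambda im,x,y:cv2.resize(im[y:y+100,x:x+100],None,fx=4,fy=4,interpolation=cv2.INTER_CUBIC)
cv2.imwrite('pics/c2.png',np.hstack([z(t,150,150),z(s,215,70)]))"
```

```text
d [-0.0115  0.0064  0.1125] d after turn [-0.0117  0.0062  0.1125] a [-0.17  0.17  0.63] F [-0.3  0.4  0.3] t 2.6
```

View pics/c2.png

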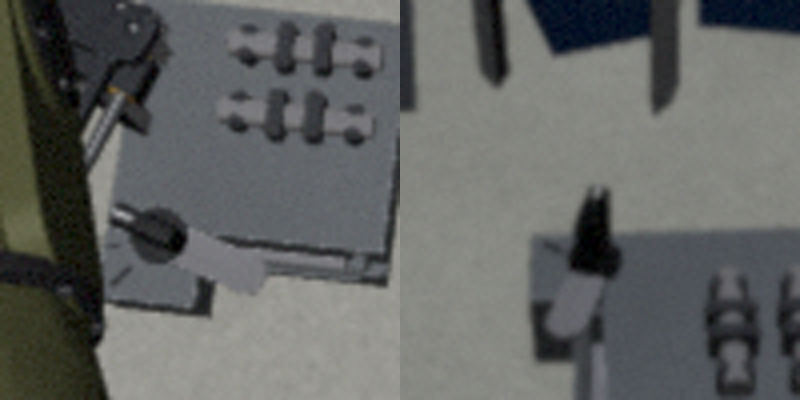

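The open jaws straddle the knob on either side of its grip bar (side crop, tips at (495, 80) and (665, 105)). I'll correct the centring and descend.

{"name": "play_rows", "arguments": {"commands": [{"dx": -0.0115,"dy": 0.006,"dz": 0,"ax": 0,"ay": 0,"az": 0},{"dx": 0,"dy": 0,"dz": 0,"ax": 0,"ay": 0,"az": 0},{"dx": 0,"dy": 0,"dz": 0.03,"ax": 0,"ay": 0,"az": 0},{"dx": 0,"dy": 0,"dz": 0.03,"ax": 0,"ay": 0,"az": 0},{"dx": 0,"dy": 0,"dz": 0,"ax": 0,"ay": 0,"az": 0}]}}

```text
time_s: 3.12
ee_pos: [0.5322, 0.1765, 0.1405]
eef_rot: [3.138, -0.003, 1.158]
force: [-0.9, 0.0, -1.4]
grip_width: 0.0938
```

```bash
python3 -c "
from h import *
go(.5307,.1811,.085,66)"
```

```text
d [ 0.0034 -0.0035  0.0555] d after turn [ 0.0036 -0.0033  0.0555] a [ 0.22 -0.15  0.33] F [-0.9  0.  -1.4] t 3.12
```

{"name": "play_rows", "arguments": {"commands": [{"dx": 0.003,"dy": -0.003,"dz": 0.02,"ax": 0,"ay": 0,"az": 0},{"dx": 0,"dy": 0,"dz": 0.02,"ax": 0,"ay": 0,"az": 0},{"dx": 0,"dy": 0,"dz": 0.012,"ax": 0,"ay": 0,"az": 0},{"dx": 0,"dy": 0,"dz": 0.002,"ax": 0,"ay": 0,"az": 0},{"dx": 0,"dy": 0,"dz": 0,"ax": 0,"ay": 0,"az": 0}]}}

```text
time_s: 3.53
ee_pos: [0.5331, 0.1789, 0.0906]
eef_rot: [3.134, -0.005, 1.155]
force: [-0.4, -0.0, 0.5]
grip_width: 0.094
```

{"name": "play_rows", "arguments": {"commands": [{"dx": 0,"dy": 0,"dz": 0,"ax": 0,"ay": 0,"az": 0},{"dx": 0,"dy": 0,"dz": 0,"ax": 0,"ay": 0,"az": 0},{"dx": 0,"dy": 0,"dz": 0,"ax": 0,"ay": 0,"az": 0},{"dx": 0,"dy": 0,"dz": 0,"ax": 0,"ay": 0,"az": 0},{"dx": 0,"dy": 0,"dz": 0,"ax": 0,"ay": 0,"az": 0}], "claw": 0.3, "squeeze": 10}}

```text
time_s: 3.95
ee_pos: [0.5351, 0.1791, 0.0955]
eef_rot: [3.129, -0.009, 1.154]
force: [-0.3, 0.7, -0.2]
grip_width: 0.064
```

```bash
python3 -c "
from h import *
go(.5307,.1811,.085,66);print(ctrl.get_obs()['grip_width'],ctrl.get_obs()['moment'])"
```

```text
d [-0.     -0.0049  0.0105] d after turn [ 0.0001 -0.0048  0.0105] a [ 0.7  -0.53  0.13] F [-0.3  0.7 -0.2] t 3.95
0.06404987637064705 [-0.00547306 -0.03296442  0.02149065]
```

{"name": "play_rows", "arguments": {"commands": [{"dx": 0,"dy": -0.005,"dz": 0.009,"ax": 0.7,"ay": -0.5,"az": 0},{"dx": 0,"dy": -0.0005,"dz": 0.003,"ax": 0,"ay": 0,"az": 0},{"dx": 0,"dy": -0.0005,"dz": 0.001,"ax": 0,"ay": 0,"az": 0},{"dx": 0,"dy": -0.0005,"dz": 0.001,"ax": 0,"ay": 0,"az": 0},{"dx": 0,"dy": -0.0005,"dz": 0.001,"ax": 0,"ay": 0,"az": 0}], "claw": 0.22, "squeeze": 15}}

```text
time_s: 4.37
ee_pos: [0.5281, 0.1824, 0.0792]
eef_rot: [-3.14, 0.0, 1.154]
force: [0.2, 0.2, -0.4]
grip_width: 0.0311
```

{"name": "play_rows", "arguments": {"commands": [{"dx": 0,"dy": 0,"dz": 0.001,"ax": 0,"ay": 0,"az": 0},{"dx": 0,"dy": 0,"dz": 0.001,"ax": 0,"ay": 0,"az": 0},{"dx": 0,"dy": 0,"dz": 0.001,"ax": 0,"ay": 0,"az": 0},{"dx": 0,"dy": 0,"dz": 0.001,"ax": 0,"ay": 0,"az": 0},{"dx": 0,"dy": 0,"dz": 0.001,"ax": 0,"ay": 0,"az": 0}]}}

```text
time_s: 4.78
ee_pos: [0.5294, 0.1824, 0.0781]
eef_rot: [3.139, -0.001, 1.155]
force: [-6.4, -1.9, 12.0]
grip_width: 0.0209
```

```bash
python3 -c "
from h import *
go(.5307,.1811,.085,66);print(ctrl.get_obs()['grip_width'],ctrl.get_obs()['moment'])"
```

```text
d [-0.0006  0.0018 -0.0069] d after turn [-0.0006  0.0017 -0.0069] a [ 0.13 -0.09  0.15] F [-6.4 -1.9 12. ] t 4.78
0.020895824421859156 [-0.37267493  1.2521004  -0.01233669]
```

{"name": "play_rows", "arguments": {"commands": [{"dx": 0,"dy": 0,"dz": -0.007,"ax": 0,"ay": 0,"az": 0},{"dx": 0,"dy": 0,"dz": 0,"ax": 0,"ay": 0,"az": 0},{"dx": 0,"dy": 0,"dz": 0,"ax": 0,"ay": 0,"az": 0},{"dx": 0,"dy": 0,"dz": 0,"ax": 0,"ay": 0,"az": 0},{"dx": 0,"dy": 0,"dz": 0,"ax": 0,"ay": 0,"az": 0}], "claw": 0.2}}

```text
time_s: 5.2
ee_pos: [0.5296, 0.1824, 0.086]
eef_rot: [3.138, -0.002, 1.154]
force: [0.3, 0.8, -0.5]
grip_width: 0.0186
```

```bash
python3 -c "
from h import *
go(.5307,.1811,.085,66);print(ctrl.get_obs()['grip_width'],ctrl.get_obs()['moment'])"
```

```text
d [-0.0008  0.0015  0.001 ] d after turn [-0.0008  0.0015  0.001 ] a [ 0.18 -0.13  0.14] F [ 0.3  0.8 -0.5] t 5.2
0.018643892693028966 [-0.03286925 -0.01490738  0.02025693]
```

Clear of contact, with the jaws at 18.6 mm over the 13 mm bar. Closing now.

{"name": "play_rows", "arguments": {"commands": [{"dx": 0,"dy": 0.001,"dz": 0.001,"ax": 0,"ay": 0,"az": 0},{"dx": 0,"dy": 0,"dz": 0,"ax": 0,"ay": 0,"az": 0},{"dx": 0,"dy": 0,"dz": 0,"ax": 0,"ay": 0,"az": 0},{"dx": 0,"dy": 0,"dz": 0,"ax": 0,"ay": 0,"az": 0},{"dx": 0,"dy": 0,"dz": 0,"ax": 0,"ay": 0,"az": 0}], "claw": 0, "squeeze": 25}}

```text
time_s: 5.62
ee_pos: [0.5311, 0.1817, 0.0848]
eef_rot: [3.138, -0.002, 1.154]
force: [0.3, -0.5, 2.6]
grip_width: 0.0126
```

```bash
python3 -c "
from h import *
go(.5307,.1811,.085,66);print(ctrl.get_obs()['grip_width'],ctrl.get_obs()['moment'])"
```

```text
d [-0.0007 -0.0001 -0.0002] d after turn [-0.0007 -0.0001 -0.0002] a [ 0.2  -0.13  0.12] F [ 0.3 -0.5  2.6] t 5.62
0.012569798210640599 [-0.05983017  0.06845397  0.06029871]
```

{"name": "play_rows", "arguments": {"commands": [{"dx": 0,"dy": 0,"dz": 0,"ax": 0,"ay": 0,"az": -5},{"dx": 0,"dy": 0,"dz": 0,"ax": 0,"ay": 0,"az": -5},{"dx": 0,"dy": 0,"dz": 0,"ax": 0,"ay": 0,"az": -5},{"dx": 0,"dy": 0,"dz": 0,"ax": 0,"ay": 0,"az": -5},{"dx": 0,"dy": 0,"dz": 0,"ax": 0,"ay": 0,"az": -5}]}}

```text
time_s: 6.03
ee_pos: [0.5331, 0.1813, 0.0849]
eef_rot: [3.133, -0.001, 1.605]
force: [5.3, 0.4, -0.5]
grip_width: 0.013
```

```bash
python3 -c "
from h import *
go(.531,.1815,.085,135);print(ctrl.get_obs()['grip_width'],ctrl.get_obs()['moment'])"
```

```text
d [ 0.0003 -0.0021 -0.0001] d after turn [ 0.0016 -0.0013 -0.0001] a [  0.51   0.15 -43.06] F [ 5.3  0.4 -0.5] t 6.03
0.013025204299824298 [ 0.02451318 -0.46938221 -0.01296354]
```

{"name": "play_rows", "arguments": {"commands": [{"dx": 0,"dy": -0.002,"dz": 0,"ax": 0.3,"ay": 0,"az": -5},{"dx": 0,"dy": 0,"dz": 0,"ax": 0,"ay": 0,"az": -5},{"dx": 0,"dy": 0,"dz": 0,"ax": 0,"ay": 0,"az": -5},{"dx": 0,"dy": 0,"dz": 0,"ax": 0,"ay": 0,"az": -5},{"dx": 0,"dy": 0,"dz": 0,"ax": 0,"ay": 0,"az": -5}]}}

```text
time_s: 6.45
ee_pos: [0.5351, 0.1817, 0.0849]
eef_rot: [3.128, 0.004, 2.062]
force: [6.6, 1.6, -1.0]
grip_width: 0.0133
```

```bash
python3 -c "
from h import *
go(.531,.1815,.085,135);print(ctrl.get_obs()['grip_width'],ctrl.get_obs()['moment'])"
```

```text
d [ 0.0017 -0.0037 -0.0001] d after turn [ 0.0027 -0.0031 -0.0001] a [  0.73   0.32 -16.84] F [ 6.6  1.6 -1. ] t 6.45
0.0132555209944284 [ 0.20485607 -0.41053305 -0.08625675]
```

{"name": "play_rows", "arguments": {"commands": [{"dx": 0,"dy": -0.001,"dz": 0,"ax": 0.5,"ay": 0.2,"az": -5},{"dx": 0,"dy": -0.001,"dz": 0,"ax": 0,"ay": 0,"az": -5},{"dx": 0,"dy": 0,"dz": 0,"ax": 0,"ay": 0,"az": -5},{"dx": 0,"dy": 0,"dz": 0,"ax": 0,"ay": 0,"az": -1.5},{"dx": 0,"dy": 0,"dz": 0,"ax": 0,"ay": 0,"az": 0}]}}

```text
time_s: 6.87
ee_pos: [0.5364, 0.1826, 0.0849]
eef_rot: [3.13, 0.005, 2.371]
force: [1.3, -0.0, 4.5]
grip_width: 0.0131
```

```bash
python3 -c "
from h import *
go(.531,.1815,.085,135);print(ctrl.get_obs()['grip_width'],ctrl.get_obs()['moment'])
t=viewer.camera('top')[:,:,::-1];s=viewer.camera('side')[:,:,::-1]
z=lambda im,x,y:cv2.resize(im[y:y+100,x:x+100],None,fx=4,fy=4,interpolation=cv2.INTER_CUBIC)
cv2.imwrite('pics/c3.png',np.hstack([z(t,150,150),z(s,238,105)]))"
```

```text
d [ 0.0031 -0.0045 -0.0002] d after turn [ 0.003  -0.0046 -0.0001] a [0.69 0.25 0.85] F [ 1.3 -0.   4.5] t 6.87
0.013066459776299192 [-0.47761788  0.3043554  -0.04517824]
```

View pics/c3.png

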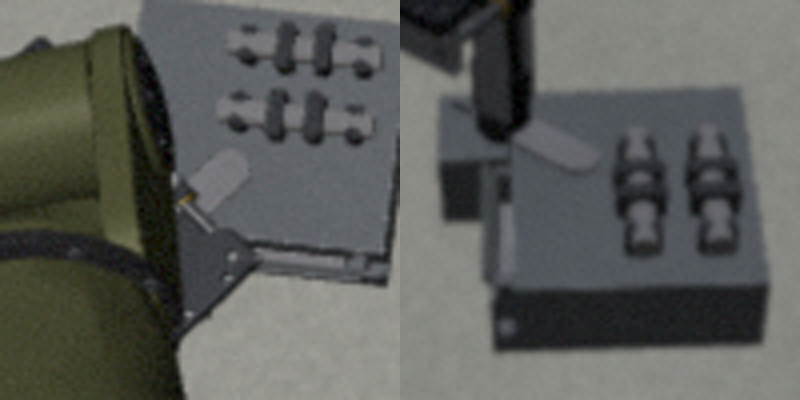

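The tongue has swung off the slot over the shelf (top crop tip (235, 160)). Releasing and rising.

{"name": "play_rows", "arguments": {"commands": [{"dx": 0,"dy": 0,"dz": 0,"ax": 0,"ay": 0,"az": 0},{"dx": 0,"dy": 0,"dz": 0,"ax": 0,"ay": 0,"az": 0},{"dx": 0,"dy": 0,"dz": 0,"ax": 0,"ay": 0,"az": 0},{"dx": 0,"dy": 0,"dz": -0.01,"ax": 0,"ay": 0,"az": 0},{"dx": 0,"dy": 0,"dz": -0.03,"ax": 0,"ay": 0,"az": 0}], "claw": 0.5}}

```text
time_s: 7.38
ee_pos: [0.5328, 0.1818, 0.1203]
eef_rot: [3.138, -0.001, 2.364]
force: [-0.4, -0.7, -0.7]
grip_width: 0.0428
```

{"name": "play_rows", "arguments": {"commands": [{"dx": 0,"dy": 0,"dz": -0.04,"ax": 0,"ay": 0,"az": 0},{"dx": 0,"dy": 0,"dz": -0.04,"ax": 0,"ay": 0,"az": 0},{"dx": 0,"dy": 0,"dz": 0,"ax": 0,"ay": 0,"az": 6},{"dx": 0,"dy": 0,"dz": 0,"ax": 0,"ay": 0,"az": 6},{"dx": 0,"dy": 0,"dz": 0,"ax": 0,"ay": 0,"az": 6}]}}

```text
time_s: 7.8
ee_pos: [0.5333, 0.1818, 0.2138]
eef_rot: [3.13, -0.001, 2.041]
force: [0.4, -0.0, 0.0]
grip_width: 0.0473
```

```bash
python3 -c "
from h import *
go(.495,-.1765,.19,112.8)"
```

```text
d [-0.3022 -0.1966  0.0213] d after turn [-0.3155 -0.1741  0.0238] a [ 0.65 -0.07  4.11] F [ 0.4 -0.   0. ] t 7.8
```

{"name": "play_rows", "arguments": {"commands": [{"dx": -0.034,"dy": -0.02,"dz": 0,"ax": 0.6,"ay": 0,"az": 3.5},{"dx": -0.035,"dy": -0.0195,"dz": 0,"ax": 0,"ay": 0,"az": 0},{"dx": -0.035,"dy": -0.0195,"dz": 0,"ax": 0,"ay": 0,"az": 0},{"dx": -0.035,"dy": -0.0195,"dz": 0,"ax": 0,"ay": 0,"az": 0},{"dx": -0.035,"dy": -0.0195,"dz": 0,"ax": 0,"ay": 0,"az": 0}]}}

```text
time_s: 8.22
ee_pos: [0.5123, -0.0171, 0.2173]
eef_rot: [3.137, -0.001, 1.977]
force: [0.4, -0.0, 0.7]
grip_width: 0.0471
```

{"name": "play_rows", "arguments": {"commands": [{"dx": -0.035,"dy": -0.0195,"dz": 0,"ax": 0,"ay": 0,"az": 0},{"dx": -0.035,"dy": -0.0195,"dz": 0,"ax": 0,"ay": 0,"az": 0},{"dx": -0.035,"dy": -0.0195,"dz": 0,"ax": 0,"ay": 0,"az": 0},{"dx": -0.02,"dy": -0.01,"dz": 0,"ax": 0,"ay": 0,"az": 0},{"dx": 0,"dy": 0,"dz": 0,"ax": 0,"ay": 0,"az": 0}]}}

```text
time_s: 8.63
ee_pos: [0.4949, -0.1709, 0.2212]
eef_rot: [3.134, 0.002, 1.97]
force: [-0.6, -0.9, 0.3]
grip_width: 0.0472
```

```bash
python3 -c "
from h import *
go(.495,-.1765,.13,112.8)
s=viewer.camera('side')[:,:,::-1];t=viewer.camera('top')[:,:,::-1];cv2.imwrite('pics/s4.png',s);cv2.imwrite('pics/t4.png',t)
z=lambda im,x,y:cv2.resize(im[y:y+100,x:x+100],None,fx=4,fy=4,interpolation=cv2.INTER_CUBIC)
cv2.imwrite('pics/c4.png',np.hstack([z(t,168,140),z(s,220,190)]))"
```

```text
d [-0.005  -0.0027  0.0912] d after turn [-0.0052 -0.002   0.0912] a [0.42 0.1  0.08] F [-0.6 -0.9  0.3] t 8.63
```

View pics/c4.png

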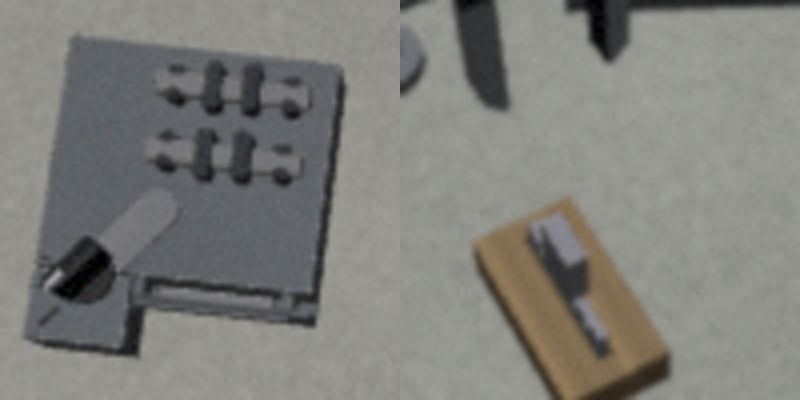

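The tongue is clear of the slot and the white line points at the long mark (crop (48, 318)). The holder sits untouched in its stand. Next I'll refine the slot position from the edge profiles, then descend on the holder.

```bash
python3 - <<'E'
from h import *
np.set_printoptions(precision=4,suppress=True)
g=cv2.imread('pics/t4.png',0).astype(np.float32)
print("cols 203..240 step, rows 205..222")
for c in (206,214,222,230,238):
    print(c,np.round(g[205:224,c-2:c+3].mean(1)).astype(int))
th=-.0769;t=np.array([.5247,.1037]);R=rot(th)
T=lambda p:np.array(p)/4.+[168,140]
q=(ray("top",T([(165,203)]),.068)-t)@R-[0,.078];print("tongue",np.degrees(np.arctan2(q[:,1],q[:,0])),np.linalg.norm(q))
# predicted rows for rack x at z for col
m=viewer.camera_model("top");P=np.linalg.inv(m["pose"])
def proj(x,y,z):
    w=np.r_[R@[x,y]+t,z,1];c=(P@w)[:3];u=m["K"]@c;return u[:2]/u[2]
for n,x,z in(("shelf edge",.005,.058),("bar back",.004,.030),("lip in",-.005,.048),("lip out",-.009,.057),("rim out",-.014,.057)):
    print(n,[np.round(proj(x,y,z),1) for y in(.038,0,-.038)])
print([np.round(proj(.004,y,.03),1) for y in(.038,-.038)])
E
```

```text
cols 203..240 step, rows 205..222
206 [ 95  98  98  96  61  39  58  74  86  80  82  83 102 136 145 146 147 145
 144]
214 [ 96  95  95  98 101  56  45 110 119 107  84  83  80 121 146 149 147 144
 144]
222 [ 97  98  96  96  99  99  51  48 114 120 107  84  84  80 130 146 148 148
 147]
230 [ 98  96  99  98  99 100  95  51  52 116 120 102  81  88  81 133 148 151
 150]
238 [ 99  99 100  99  99  98 101  91  66  75  95  95  86  78  84  74 136 147
 147]
tongue [-37.7921] 0.06762518149453019
shelf edge [array([206.9, 209.8]), array([221.6, 211.3]), array([236.3, 212.7])]
bar back [array([208.8, 211.9]), array([223.1, 213.3]), array([237.4, 214.7])]
lip in [array([207.1, 214.2]), array([221.7, 215.7]), array([236.3, 217.1])]
lip out [array([206.3, 215.3]), array([221. , 216.7]), array([235.7, 218.2])]
rim out [array([206. , 217.2]), array([220.8, 218.6]), array([235.5, 220.1])]
[array([208.8, 211.9]), array([237.4, 214.7])]
```

{"name": "play_rows", "arguments": {"commands": [{"dx": -0.005,"dy": -0.003,"dz": 0.02,"ax": 0.4,"ay": 0,"az": 0},{"dx": 0,"dy": 0,"dz": 0.03,"ax": 0,"ay": 0,"az": 0},{"dx": 0,"dy": 0,"dz": 0.03,"ax": 0,"ay": 0,"az": 0},{"dx": 0,"dy": 0,"dz": 0.01,"ax": 0,"ay": 0,"az": 0},{"dx": 0,"dy": 0,"dz": 0,"ax": 0,"ay": 0,"az": 0}]}}

```text
time_s: 9.15
ee_pos: [0.4969, -0.1683, 0.1317]
eef_rot: [3.137, 0.004, 1.977]
force: [0.7, 1.0, -0.0]
grip_width: 0.0467
```

```bash
python3 -c "
from h import *
go(.495,-.1765,.060,112.8)"
```

```text
d [-0.0065 -0.0054  0.0717] d after turn [-0.0068 -0.005   0.0717] a [0.27 0.24 0.46] F [ 0.7  1.  -0. ] t 9.15
```

{"name": "play_rows", "arguments": {"commands": [{"dx": -0.0065,"dy": -0.005,"dz": 0.002,"ax": 0.3,"ay": 0.2,"az": 0.4},{"dx": 0,"dy": 0,"dz": 0.02,"ax": 0,"ay": 0,"az": 0},{"dx": 0,"dy": 0,"dz": 0.015,"ax": 0,"ay": 0,"az": 0},{"dx": 0,"dy": 0,"dz": 0.005,"ax": 0,"ay": 0,"az": 0},{"dx": 0,"dy": 0,"dz": 0.001,"ax": 0,"ay": 0,"az": 0}]}}

```text
time_s: 9.57
ee_pos: [0.4983, -0.1764, 0.0946]
eef_rot: [3.137, 0.006, 1.972]
force: [1.2, -1.0, 0.3]
grip_width: 0.0471
```

```bash
python3 - <<'E'
from h import *
np.set_printoptions(precision=4,suppress=True)
go(.495,-.176,.060,112.8)
g=cv2.GaussianBlur(cv2.imread('pics/t4.png',0),(3,3),0).astype(np.float32)
def edge(c0,d,n0,a,b):  # max-gradient subpixel along axis d
    out=[]
    for c in c0:
        p=g[a(c):b(c),c] if d==0 else g[c,a(c):b(c)]
        k=np.abs(np.diff(p))**2;i=k.argmax();w=slice(max(i-1,0),i+2);s=(np.arange(len(k))[w]*k[w]).sum()/k[w].sum()+.5+a(c)
        out.append((c,s) if d==0 else (s,c))
    return np.array(out)
E={}
f=edge(range(207,237),0,0,lambda c:int(205+(c-206)*.1),lambda c:int(213+(c-206)*.1))   # front edge rack x=.005
b=edge(range(192,248),0,0,lambda c:int(146+(c-186)*.1),lambda c:int(153+(c-186)*.1))   # back edge x=.160
def line(p,z):
    q=ray("top",p,z);vx,vy,x,y=cv2.fitLine(q.astype(np.float32),cv2.DIST_HUBER,0,.001,.001).ravel()
    if vy<0:vx,vy=-vx,-vy
    yaw=np.arctan2(-vx,vy);return yaw,x+vx/vy*(.106-y)
for n,p in(("front",f),("back",b)):print(n,line(p,.058))
for r in(213,214,215):print(r,g[r,200:245].astype(int))
E
```

```text
d [ 0.0019 -0.003   0.0345] d after turn [ 0.0017 -0.0029  0.0346] a [0.24 0.34 0.19] F [ 1.2 -1.   0.3] t 9.57
front (np.float32(-0.08081384), np.float32(0.52681696))
back (np.float32(-0.091179445), np.float32(0.6866761))
213 [ 77  77  82  76  67  69  82  93 102 109 111 112 113 115 116 114 111 108
 104 101  99  99 100 100  94  89  84  75  71  69  67  66  66  64  62  60
  58  61  75  88  87  76  68  66  69]
214 [ 74  73  80  80  77  77  82  86  90  94  97  99 100 102 105 107 108 109
 110 111 112 113 116 117 114 111 109 105 103 101  99  99 100  95  90  81
  68  66  79  90  86  67  53  51  52]
215 [ 74  70  76  79  80  81  81  82  84  84  85  86  88  89  90  90  91  93
  95  97 100 102 104 106 108 109 110 112 114 114 113 115 117 116 113 103
  87  84  92  98  90  70  58  62  64]
```

{"name": "play_rows", "arguments": {"commands": [{"dx": 0.0015,"dy": -0.003,"dz": 0.015,"ax": 0.2,"ay": 0.3,"az": 0},{"dx": 0,"dy": 0,"dz": 0.012,"ax": 0,"ay": 0,"az": 0},{"dx": 0,"dy": 0,"dz": 0.005,"ax": 0,"ay": 0,"az": 0},{"dx": 0,"dy": 0,"dz": 0,"ax": 0,"ay": 0,"az": 0},{"dx": 0,"dy": 0,"dz": 0,"ax": 0,"ay": 0,"az": 0}]}}

```text
time_s: 9.98
ee_pos: [0.4978, -0.1775, 0.0665]
eef_rot: [3.136, 0.006, 1.972]
force: [-0.4, -0.1, 0.4]
grip_width: 0.0472
```

```bash
python3 -c "
from h import *
go(.495,-.176,.060,112.8)"
```

```text
d [ 0.0025 -0.002   0.0064] d after turn [ 0.0025 -0.002   0.0065] a [0.3  0.32 0.19] F [-0.4 -0.1  0.4] t 9.98
```

{"name": "play_rows", "arguments": {"commands": [{"dx": 0.0025,"dy": -0.003,"dz": 0.006,"ax": 0.3,"ay": 0.3,"az": 0.2},{"dx": 0,"dy": -0.0005,"dz": 0.001,"ax": 0,"ay": 0,"az": 0},{"dx": 0,"dy": -0.0005,"dz": 0.001,"ax": 0,"ay": 0,"az": 0},{"dx": 0,"dy": -0.0005,"dz": 0,"ax": 0,"ay": 0,"az": 0},{"dx": 0,"dy": 0,"dz": 0,"ax": 0,"ay": 0,"az": 0}], "claw": 0.22}}

```text
time_s: 10.4
ee_pos: [0.4931, -0.1773, 0.0596]
eef_rot: [3.14, 0.002, 1.968]
force: [0.3, 0.0, 0.5]
grip_width: 0.0215
```

```bash
python3 -c "
from h import *
go(.495,-.176,.060,112.8);print(ctrl.get_obs()['grip_width'])"
```

```text
d [ 0.0004  0.0022 -0.0004] d after turn [ 0.0004  0.0022 -0.0004] a [ 0.07  0.1  -0.03] F [0.3 0.  0.5] t 10.4
0.02147256940079784
```

{"name": "play_rows", "arguments": {"commands": [{"dx": 0,"dy": 0.0015,"dz": 0,"ax": 0,"ay": 0,"az": 0},{"dx": 0,"dy": 0,"dz": 0,"ax": 0,"ay": 0,"az": 0},{"dx": 0,"dy": 0,"dz": 0,"ax": 0,"ay": 0,"az": 0},{"dx": 0,"dy": 0,"dz": 0,"ax": 0,"ay": 0,"az": 0},{"dx": 0,"dy": 0,"dz": 0,"ax": 0,"ay": 0,"az": 0}], "claw": 0, "squeeze": 40}}

```text
time_s: 10.82
ee_pos: [0.4948, -0.1767, 0.0599]
eef_rot: [3.14, 0.002, 1.968]
force: [0.3, -0.5, -0.6]
grip_width: 0.0117
```

```bash
python3 -c "
from h import *
go(.495,-.176,.060,112.8);print(ctrl.get_obs()['grip_width'],ctrl.get_obs()['moment'])"
```

```text
d [ 0.0005  0.0004 -0.0001] d after turn [ 0.0005  0.0004 -0.0001] a [ 0.08  0.11 -0.03] F [ 0.3 -0.5 -0.6] t 10.82
0.011675630846491383 [-0.05266583 -0.11391768  0.03098452]
```

{"name": "play_rows", "arguments": {"commands": [{"dx": 0,"dy": 0,"dz": -0.015,"ax": 0,"ay": 0,"az": 0},{"dx": 0,"dy": 0,"dz": -0.025,"ax": 0,"ay": 0,"az": 0},{"dx": 0,"dy": 0,"dz": -0.03,"ax": 0,"ay": 0,"az": 0},{"dx": 0,"dy": 0,"dz": -0.03,"ax": 0,"ay": 0,"az": 5},{"dx": 0,"dy": 0,"dz": 0,"ax": 0,"ay": 0,"az": 5}]}}

```text
time_s: 11.23
ee_pos: [0.4935, -0.1759, 0.1621]
eef_rot: [-3.139, -0.002, 1.791]
force: [-0.7, -0.6, 0.3]
grip_width: 0.0113
```

{"name": "play_rows", "arguments": {"commands": [{"dx": 0,"dy": 0,"dz": 0,"ax": 0,"ay": 0,"az": 5},{"dx": 0,"dy": 0,"dz": 0,"ax": 0,"ay": 0,"az": 5},{"dx": 0,"dy": 0,"dz": 0,"ax": 0,"ay": 0,"az": 5},{"dx": 0,"dy": 0,"dz": 0,"ax": 0,"ay": 0,"az": 1},{"dx": 0,"dy": 0,"dz": 0,"ax": 0,"ay": 0,"az": 0}]}}

```text
time_s: 11.65
ee_pos: [0.494, -0.1761, 0.1647]
eef_rot: [3.14, 0.0, 1.495]
force: [-0.2, -0.6, -0.8]
grip_width: 0.012
```

```bash
python3 -c "
from h import *
go(.5265,.107,.16,85.1);print(ctrl.get_obs()['grip_width'])"
```

```text
d [0.2847 0.011  0.0046] d after turn [0.2848 0.0082 0.0047] a [0.07 0.03 0.58] F [-0.2 -0.6 -0.8] t 11.65
0.011965423170164321
```

{"name": "play_rows", "arguments": {"commands": [{"dx": 0.035,"dy": 0.001,"dz": 0,"ax": 0,"ay": 0,"az": 0.5},{"dx": 0.035,"dy": 0.001,"dz": 0,"ax": 0,"ay": 0,"az": 0},{"dx": 0.035,"dy": 0.001,"dz": 0,"ax": 0,"ay": 0,"az": 0},{"dx": 0.035,"dy": 0.001,"dz": 0,"ax": 0,"ay": 0,"az": 0},{"dx": 0.035,"dy": 0.001,"dz": 0,"ax": 0,"ay": 0,"az": 0}]}}

```text
time_s: 12.07
ee_pos: [0.5124, -0.0014, 0.1637]
eef_rot: [3.141, 0.001, 1.491]
force: [0.4, -0.2, -0.5]
grip_width: 0.0117
```

{"name": "play_rows", "arguments": {"commands": [{"dx": 0.035,"dy": 0.001,"dz": 0,"ax": 0,"ay": 0,"az": 0},{"dx": 0.035,"dy": 0.001,"dz": 0,"ax": 0,"ay": 0,"az": 0},{"dx": 0.02,"dy": 0,"dz": 0,"ax": 0,"ay": 0,"az": 0},{"dx": 0.005,"dy": 0,"dz": 0,"ax": 0,"ay": 0,"az": 0},{"dx": 0,"dy": 0,"dz": 0,"ax": 0,"ay": 0,"az": 0}]}}

```text
time_s: 12.48
ee_pos: [0.5207, 0.1036, 0.163]
eef_rot: [-3.141, 0.001, 1.512]
force: [-0.1, -0.4, -1.0]
grip_width: 0.0118
```

```bash
python3 -c "
from h import *
go(.5265,.107,.122,85.1);print(ctrl.get_obs()['grip_width'])"
```

```text
d [0.0038 0.0056 0.041 ] d after turn [0.0039 0.0054 0.041 ] a [-0.04  0.05  1.53] F [-0.1 -0.4 -1. ] t 12.48
0.011833080807898709
```

{"name": "play_rows", "arguments": {"commands": [{"dx": 0.004,"dy": 0.0055,"dz": 0,"ax": 0,"ay": 0,"az": 1.5},{"dx": 0,"dy": 0,"dz": 0.02,"ax": 0,"ay": 0,"az": 0},{"dx": 0,"dy": 0,"dz": 0.015,"ax": 0,"ay": 0,"az": 0},{"dx": 0,"dy": 0,"dz": 0,"ax": 0,"ay": 0,"az": 0},{"dx": 0,"dy": 0,"dz": 0,"ax": 0,"ay": 0,"az": 0}]}}

```text
time_s: 12.9
ee_pos: [0.527, 0.1028, 0.1273]
eef_rot: [-3.141, 0.002, 1.49]
force: [0.1, -0.3, 0.5]
grip_width: 0.012
```

```bash
python3 -c "
from h import *
go(.5265,.107,.118,85.1);print(ctrl.get_obs()['grip_width'])
t=viewer.camera('top')[:,:,::-1];s=viewer.camera('side')[:,:,::-1];cv2.imwrite('pics/s5.png',s);cv2.imwrite('pics/t5.png',t)
z=lambda im,x,y:cv2.resize(im[y:y+80,x:x+80],None,fx=5,fy=5,interpolation=cv2.INTER_CUBIC)
cv2.imwrite('pics/c5.png',np.hstack([z(t,180,170),z(s,225,115)]))"
```

```text
d [ 0.0042 -0.0008  0.0093] d after turn [ 0.0042 -0.0008  0.0093] a [-0.02  0.09  0.26] F [ 0.1 -0.3  0.5] t 12.9
0.012033811456784683
```

View pics/c5.png

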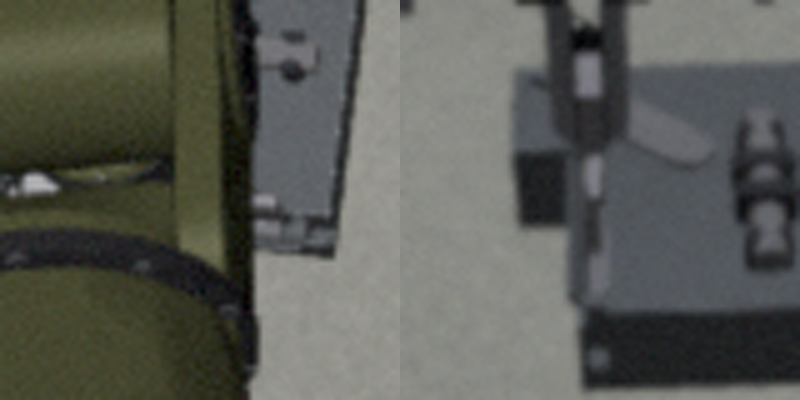

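Side crop: the plate (end at (592, 190)) hangs over the slot line and in line with it. Top crop: the plate's right end is at (275, 203). Correcting, then lowering to just above the rim.

{"name": "play_rows", "arguments": {"commands": [{"dx": 0.004,"dy": -0.0005,"dz": 0.005,"ax": 0,"ay": 0,"az": 0.2},{"dx": 0,"dy": 0,"dz": 0.005,"ax": 0,"ay": 0,"az": 0},{"dx": 0,"dy": 0,"dz": 0,"ax": 0,"ay": 0,"az": 0},{"dx": 0,"dy": 0,"dz": 0,"ax": 0,"ay": 0,"az": 0},{"dx": 0,"dy": 0,"dz": 0,"ax": 0,"ay": 0,"az": 0}]}}

```text
time_s: 13.42
ee_pos: [0.5279, 0.1068, 0.1192]
eef_rot: [3.138, 0.001, 1.486]
force: [-0.1, -0.7, -0.4]
grip_width: 0.0118
```

```bash
python3 -c "
from h import *
go(.5265,.107,.072,85.1)
print(ray('top',[[234.6,210.3]],.115), ray('side',[[225+192.5/5-.5,115+195.5/5-.5]],.075))"
```

```text
d [ 0.0001 -0.0016  0.0472] d after turn [ 0.0001 -0.0014  0.0472] a [0.22 0.04 0.02] F [-0.1 -0.7 -0.4] t 13.42
[[0.52403272 0.06353527]] [[0.52647597 0.10757205]]
```

{"name": "play_rows", "arguments": {"commands": [{"dx": 0,"dy": -0.0015,"dz": 0.006,"ax": 0.2,"ay": 0,"az": 0},{"dx": 0,"dy": 0,"dz": 0.006,"ax": 0,"ay": 0,"az": 0},{"dx": 0,"dy": 0,"dz": 0.005,"ax": 0,"ay": 0,"az": 0},{"dx": 0,"dy": 0,"dz": 0.002,"ax": 0,"ay": 0,"az": 0},{"dx": 0,"dy": 0,"dz": 0,"ax": 0,"ay": 0,"az": 0}]}}

```text
time_s: 13.83
ee_pos: [0.5262, 0.107, 0.0982]
eef_rot: [3.141, 0.001, 1.486]
force: [0.2, -0.1, -1.8]
grip_width: 0.012
```

```bash
python3 -c "
from h import *
go(.5265,.107,.072,85.1);print(ctrl.get_obs()['moment'])"
```

```text
d [0.     0.0003 0.0262] d after turn [0.     0.0003 0.0262] a [0.01 0.04 0.04] F [ 0.2 -0.1 -1.8] t 13.83
[-0.06001588 -0.08280431  0.00685588]
```

{"name": "play_rows", "arguments": {"commands": [{"dx": 0,"dy": 0,"dz": 0.005,"ax": 0,"ay": 0,"az": 0},{"dx": 0,"dy": 0,"dz": 0.005,"ax": 0,"ay": 0,"az": 0},{"dx": 0,"dy": 0,"dz": 0.004,"ax": 0,"ay": 0,"az": 0},{"dx": 0,"dy": 0,"dz": 0.003,"ax": 0,"ay": 0,"az": 0},{"dx": 0,"dy": 0,"dz": 0.002,"ax": 0,"ay": 0,"az": 0}]}}

```text
time_s: 14.25
ee_pos: [0.5265, 0.107, 0.0778]
eef_rot: [3.141, 0.0, 1.486]
force: [-1.1, -0.3, 4.4]
grip_width: 0.0116
```

```bash
python3 -c "
from h import *
go(.5265,.107,.072,85.1);print(ctrl.get_obs()['moment'])"
```

```text
d [-0.     -0.      0.0058] d after turn [-0.     -0.      0.0058] a [0.05 0.03 0.04] F [-1.1 -0.3  4.4] t 14.25
[-0.10058399  0.38740665 -0.0387261 ]
```

{"name": "play_rows", "arguments": {"commands": [{"dx": 0,"dy": 0,"dz": 0.002,"ax": 0,"ay": 0,"az": 0},{"dx": 0,"dy": 0,"dz": 0.002,"ax": 0,"ay": 0,"az": 0},{"dx": 0,"dy": 0,"dz": 0.002,"ax": 0,"ay": 0,"az": 0},{"dx": 0,"dy": 0,"dz": 0.001,"ax": 0,"ay": 0,"az": 0},{"dx": 0,"dy": 0,"dz": 0.001,"ax": 0,"ay": 0,"az": 0}]}}

```text
time_s: 14.67
ee_pos: [0.5267, 0.1071, 0.0717]
eef_rot: [3.14, 0.001, 1.486]
force: [-9.3, -1.1, 19.1]
grip_width: 0.0118
```

```bash
python3 -c "
from h import *
go(.5265,.107,.072,85.1);print(ctrl.get_obs()['moment'],ctrl.get_obs()['grip_width'])"
```

```text
d [-0.0001 -0.0002 -0.0003] d after turn [-0.0001 -0.0002 -0.0003] a [0.07 0.03 0.05] F [-9.3 -1.1 19.1] t 14.67
[-0.28781514  2.05267015  0.04216193] 0.011834426003203002
```

{"name": "play_rows", "arguments": {"commands": [{"dx": 0,"dy": -0.0005,"dz": 0.001,"ax": 0,"ay": 0,"az": 0},{"dx": 0,"dy": -0.0005,"dz": 0.001,"ax": 0,"ay": 0,"az": 0},{"dx": 0,"dy": 0,"dz": 0.001,"ax": 0,"ay": 0,"az": 0},{"dx": 0,"dy": 0,"dz": 0.001,"ax": 0,"ay": 0,"az": 0},{"dx": 0,"dy": 0,"dz": 0.001,"ax": 0,"ay": 0,"az": 0}]}}

```text
time_s: 15.08
ee_pos: [0.5265, 0.1071, 0.0718]
eef_rot: [3.137, 0.0, 1.486]
force: [-6.9, -0.5, 14.8]
grip_width: 0.0116
```

```bash
python3 -c "
from h import *
t=viewer.camera('top')[:,:,::-1];s=viewer.camera('side')[:,:,::-1];cv2.imwrite('pics/s6.png',s);cv2.imwrite('pics/t6.png',t)
go(.5265,.107,.072,85.1);print(ctrl.get_obs()['moment'],ctrl.get_obs()['grip_width'])
z=lambda im,x,y:cv2.resize(im[y:y+80,x:x+80],None,fx=5,fy=5,interpolation=cv2.INTER_CUBIC)
cv2.imwrite('pics/c6.png',np.hstack([z(t,180,170),z(s,225,115)]))"
```

```text
d [-0.0001  0.     -0.0002] d after turn [-0.0001  0.     -0.0002] a [0.24 0.03 0.07] F [-7.  -0.9 14.6] t 15.18
[-0.32807683  1.6326849  -0.03155699] 0.01177753312211963
```

View pics/c6.png

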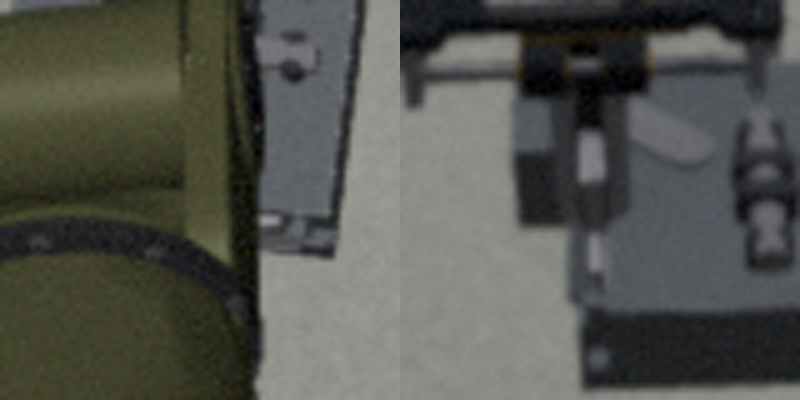

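The plate is down in the slot (side crop (597, 265)), with the tongue still clear and the knob unmoved. The height stays at 0.0718 whether the push is 15 or 19 N, which points to the hard stop. I'll push slightly firmer and confirm.

{"name": "play_rows", "arguments": {"commands": [{"dx": 0,"dy": -0.0005,"dz": 0.0015,"ax": 0.2,"ay": 0,"az": 0},{"dx": 0,"dy": 0,"dz": 0.0015,"ax": 0,"ay": 0,"az": 0},{"dx": 0,"dy": 0,"dz": 0.0018,"ax": 0,"ay": 0,"az": 0},{"dx": 0,"dy": 0,"dz": 0.0018,"ax": 0,"ay": 0,"az": 0},{"dx": 0,"dy": 0,"dz": 0.0018,"ax": 0,"ay": 0,"az": 0}]}}

```text
time_s: 15.6
ee_pos: [0.5267, 0.1071, 0.0717]
eef_rot: [3.138, 0.0, 1.487]
force: [-10.9, -1.2, 25.3]
grip_width: 0.0113
```

```bash
python3 -c "
from h import *
g=ctrl.get_obs();print(g['force'],g['moment'],g['ee_pos'],g['eef_rot'])
for i in range(6): viewer.camera('side')
g=ctrl.get_obs();print(g['force'],g['moment'],g['ee_pos'],g['eef_rot'],g['time_s'],g['grip_width'])"
```

```text
[-10.89447321  -1.20458416  25.29076987] [-0.4632925   2.74073058 -0.06928157] [0.52665977 0.10709996 0.07165995] [3.13829682e+00 3.98355673e-04 1.48677504e+00]
[-11.71651252  -2.41720194  24.58289908] [-0.46322112  2.74777546 -0.00544571] [0.52667429 0.10711664 0.07167119] [3.13819778e+00 3.64667392e-04 1.48680258e+00] 15.9 0.01189137151507834
```

```bash
python3 -c "
from station import workorder
print(workorder.hand_in())"
```

```text
the job is handed in; nothing more can be done
None
```

The job is handed in after about 16 s of robot time. I turned the knob to the open mark first, then pushed the label holder home and left the gripper holding it pressed down there.

**Knob**
- I turned it about 70° counter-clockwise from the 0 detent and let it click in.
- A picture taken after release shows the white line at the long mark and the tongue off the slot over the shelf.
- I measured the tongue at about −38°, against roughly −41° expected from the marks; I put the difference down to measuring error.
- In the last picture the tongue had not moved.

**Holder**
- It lifted cleanly out of the stand and went down the slot with no measurable resistance until it met the spring bar.
- At the end the tool height stayed at 71.7–71.8 mm while the push varied between 15 and 25 N. That puts the holder's lower edge at about 20 mm, on the hard stop.
- A further 0.3 s of holding stayed steady at about 25 N, with the jaws on the tab at 11.9 mm.

**What was not perfect**
- While the fingers were closing on the knob, the tool dipped to within about 2 mm of the tongue's height and registered about 12 N upward. I backed it off before gripping.
- A sideways force of about 11 N remains at the end, so the plate is probably leaning on one slot wall.

The camshaft, carton and bearing ring were not touched.

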